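# Hang the axle spacer for degreasing and open the safety-capped degreaser

## Robot

A 6-joint arm with a two-finger parallel gripper is mounted at the origin on the work surface. World frame = base frame: x ahead of the robot, y to its left, z up, the work surface at z = 0. Lengths are in m, angles in rad, forces in N, time in s.
With the tool pointing down it reaches from about 0.225 to 0.875 m from the base axis. Payload 3.4 kg.
Tool frame: the origin (TCP) lies at the very end of the fingers, on their centre line; the grasp point (between the pads) lies 19 mm behind it (manip.hold_point_z is the distance from the TCP to the grasp point, in m); z points along the fingers, y is the line along which they close (so a half turn about z gives the same grasp; the last joint's range is limited). The gripper opens to 85 mm and grips with 20 to 120 N. Pads are 22 mm wide; open, the fingers measure 114 mm over their backs; the gripper's body (76 mm by 85 mm) begins 54 mm behind the grasp point. The pads swing forward as they close: fully open they stand 13 mm farther back than shut.
Start: joints at [-1.418, 0.276, 1.505, -0, 1.361, -0.121], TCP at [0.155, -0.554, 0.231] pointing down, gripper open.
Joint ranges: [-2.89, 2.89], [-0.75, 2.08], [0.22, 2.7], [-1.18, 4.32], [0.11, 2.71], [-2.7, 2.7]. Speed limits (rad/s): [2.57, 2.57, 3.14, 3.14, 3.14, 3.14].

## Interface

Orientations are given as a unit quaternion [w, x, y, z].
In Python, from rig import readout, viewer, order, manip gives the robot as it stands. The module is installed in compiled form; this text tells all that it offers.
- The arm moves only by the tool send_rows, never from a script. Its arguments are lists of equal length, an entry for each row: "xyz": the shift along the world's x, y, z in m, a list of three; "delta_rot": the turn, a rotation vector about the world's x, y, z in degrees, a list of three. In form: {"xyz": [[tx, ty, tz], ...], "delta_rot": [[wx, wy, wz], ...]}. A call has 1 to 12 rows; each row shifts and turns the commanded pose from where the row before left it; what a row does not reach is not made up. A row lasts 1/10 s, in which the tool goes at most 50 mm and 8.59 degrees, less where a joint would pass 70% of its speed; a pose out of reach is approached as far as the arm can. A call with a gripper value outside its range is refused whole. "gripper" is the finger opening in m, from 0 to 0.0854, set as the call begins (left out, the last holds). The fingers move at their own pace and stop on an object; "force" is the grip in N (left out, the last holds). Time passes only in rows, so rows that do not move let the fingers close. It gives the time, the measured TCP pose, the force, the opening and the grip force at its end, in the units of the state.
- readout.get_state(): the state, without advancing time (a new reading comes with each control period).
- viewer.get_image(name): name is "side" or "top"; returns a dict with "color" (480x640x3 uint8, red, green, blue), "depth" (480x640 float32, m along the optical axis (not along the pixel's ray), 0 where there is no reading), "K" (3x3 intrinsics, pixels), "dist" ([k1, k2, p1, p2, k3] as OpenCV has them; the pictures are not rectified), "camera_from_world" (4x4, takes a point from world to camera coordinates). Camera axes: x right, y up, looking along -z (the intrinsics and any distortion apply to the point x, -y, -z); pixel columns grow to the right and rows downward; lengths in m; the calibration is good to about 2 mm. A picture is of the moment at which its call begins.
- order.sign_off(): hands the job in; it is judged then, once.
The state is a dict: "clock": time; "qpos": joint angles; "qd": joint speeds; "effort": joint torques, N m; "position": TCP position; "ee_rot": TCP orientation; "contact_force": force on the tool from outside, world axes, zero at the start; "moment": the same for the moment, N m; "width": finger opening in m; "gripper_force": force on a finger pad.
Only numpy, scipy, OpenCV 4.12 (cv2) and the standard library are available. Lean on these libraries where they do the work, as an engineer would, in place of code of your own. Each camera call takes 0.05 s, during which the arm holds its last target. There are 200 camera calls.

## Task

Get the aluminium axle spacer ready for degreasing: thread it fully down onto the post in the drip tray and let go of it. Then open the degreaser bottle: press its yellow safety cap right down, keep it pressed while you twist it nearly a quarter turn counter-clockwise (seen from above) to free it, and lift it straight up. Finish while still holding the cap in the gripper, level and about 5 cm clear above the bottle's mouth, with the spacer on its post and the other loose things on the ledge left where they were.

Things in the scene. Friction and masses are not known exactly. Their poses are not given: they have to be found in the camera images.
- spacer_mid (a point): Centre (half-way up) of the aluminium axle spacer, a plain bare-metal tube standing upright on the ledge at the start: 30 mm outer diameter, 17 mm bore right through, 45 mm long. z runs along the bore, upward. Mass about 60 g.
- post_seat (a point): Centre of the seat at the foot of the hanging post, where the spacer's underside rests; z up. The steel post, 12 mm diameter, rises 58 mm above it, the top 6 mm tapering to a 5 mm tip. It stands in the middle of a fixed square steel drip tray, 130 x 130 mm, rim 14 mm high; the seat is a dark collar 28 mm in diameter, its top 18 mm above the ledge.
- post_tip (a point): Tip of the hanging post, 58 mm straight above post_seat.
- cap_mid (a point): Centre (half-way up) of the yellow round push-and-turn cap, orange disc on top: 48 mm outer diameter, 30 mm high, open below, 30 g. Starts on the bottle, this point 139 mm above the ledge, 28 mm of free neck below its skirt. Loose part locked by a bayonet: press down 7 mm or more, then turn 65 to 130 degrees counter-clockwise from above (80 is good), then straight up. Clockwise is blocked.
- seal (a joint): How far the white spring-loaded plug in the bottle neck, under the cap, is pressed down (m): 0 when up. The cap rests on it. 7 mm or more frees the cap to turn; the stop is at 10 mm. Pressing takes about 4 N to start and 7 to 8 N when down. Keep the cap pressed for at least the first 55 degrees of turn.
- bottle_mouth (a point): Bottle axis at the top of the raised white plug in the neck, 150 mm above the ledge, 11 mm above the centre of the closed cap; z up. Its x and the cap's agree while locked. Blue bottle, 74 mm diameter, shoulder 78 to 96 mm above the ledge, neck 24 mm with ledges out to 37 mm; fixed in a 110 mm square grey steel foot, cannot turn or move.
- bulb_a: Bystander: clear indicator bulb standing on its brass base, 25 mm diameter, 41 mm high; origin at its underside.
- bulb_b: Bystander: second clear indicator bulb, the same; origin at its underside.
- spring: Bystander: chrome kickstand spring lying flat, 130 x 24 x 24 mm; origin at its underside.
- funnel: Bystander: red plastic funnel standing mouth down, 100 mm diameter, 106 mm high; origin at its underside.
- mirror_mount: Bystander: black plastic mirror mount, 60 x 34 mm, 60 mm high with its stud; origin at its underside.

How it is judged:
On the way, in this order (a step that is already met when the one before it is completed fails the run):
1. the spacer is threaded fully down on the post and let go (horizontal distance between spacer_mid and post_seat below 0.006 m and z of spacer_mid in the frame of post_seat between 0.0185 and 0.0265 m and angle between spacer_mid's own z axis and vertical below 0.15 rad and contact force between the fingers and spacer below 0.1 N), for 0.3 s.
2. the cap is pressed down at least 5 mm on the bottle (z of cap_mid in the frame of bottle_mouth below -0.016 m and horizontal distance between cap_mid and bottle_mouth below 0.008 m), for 0.1 s.
3. the cap is turned more than 50 degrees while still on the neck (angle between the x axis of cap_mid and the x axis of bottle_mouth, either way round above 0.873 rad and z of cap_mid in the frame of bottle_mouth below 0.005 m and horizontal distance between cap_mid and bottle_mouth below 0.01 m), for 0.05 s.
At the end, for the whole second after the job is handed in: Spacer upright (0.15 rad) on the post, within 4 mm of its seat, let go. Cap held by the fingers (over 1 N), still, level within 0.35 rad, within 40 mm of the bottle axis, raised 45 to 161 mm from its closed place, clear of the bottle. Bystanders moved under 30 mm (all of step 1 and z of cap_mid in the frame of bottle_mouth between 0.034 and 0.15 m and horizontal distance between cap_mid and bottle_mouth below 0.04 m and angle between cap_mid's own z axis and vertical below 0.35 rad and contact force between the fingers and cap above 1 N and contact force between cap and bottle below 0.1 N and linear speed of cap below 0.03 m/s and distance of each of bulb_a, bulb_b, spring, funnel, mirror_mount from where it was at the start of the episode below 0.03 m); the arm keeps its last pose, push and grip.
It fails at once if a bulb, the spring, the funnel or the mirror mount is moved 30 mm or more (distance of any of bulb_a, bulb_b, spring, funnel, mirror_mount from where it was at the start of the episode above 0.03 m).
It fails at once if the cap is dropped off the bottle (height (world z) of cap_mid below 0.11 m).
It also fails if it takes over 58 s, if anything falls off the work surface, if the arm or the gripper's body presses on something with over 40 N, if the wrist force passes 120 N, or if a joint passes its speed limit or range.

## Working session

There is one attempt and no reset: what is moved stays moved. The work goes in short steps, Python scripts to look and compute and a tool call to move; the robot and the scene stay as the last step left them, time stands still between calls to the robot, and variables do not carry over. Pictures are saved under pics/ and viewed, at most 10 in all, crops included, and the job is handed in when it is done.

Besides the shell and the picture viewer there is one more tool, called by a JSON object that holds its "op" and its "data", one argument or row to a line. send_rows: Moves the arm, as the interface text tells. Its arguments: {"type":"object","properties":{"xyz":{"type":"array"},"delta_rot":{"type":"array"},"gripper":{"type":"number"},"force":{"type":"number"}},"required":["xyz","delta_rot"]}

```bash
mkdir -p pics; cat > h.py <<'E'
import numpy as np, cv2
from rig import readout, viewer, order, manip
def shot(n,f):
    im=viewer.get_image(n); cv2.imwrite(f'pics/{f}.png',im['color'][:,:,::-1]); np.savez(f'pics/{f}.npz',**im); return im
def cloud(im):
    h,w=im['depth'].shape
    uv=np.stack(np.meshgrid(np.arange(w),np.arange(h)),-1).reshape(-1,1,2).astype(float)
    n=cv2.undistortPoints(uv,im['K'],im['dist']).reshape(h,w,2)
    d=im['depth']; p=np.stack([n[...,0]*d,-n[...,1]*d,-d,np.ones_like(d)],-1)
    W=p@np.linalg.inv(im['camera_from_world']).T
    W=W[...,:3]; W[d==0]=np.nan; return W
def proj(im,P):
    c=(im['camera_from_world']@np.r_[P,1])[:3]
    return cv2.projectPoints(np.array([[c[0],-c[1],-c[2]]]),np.zeros(3),np.zeros(3),im['K'],np.array(im['dist']))[0].ravel()
E
python3 - <<'E'
from h import *
for n in ('side','top'):
    im=shot(n,n+'0'); print(n,im['K'],im['dist'],np.linalg.inv(im['camera_from_world']).round(3))
print(readout.get_state(), manip.hold_point_z)
E
```

```text
side [[522.47063746   0.         314.52397767]
 [  0.         522.47063746 235.86436149]
 [  0.           0.           1.        ]] [-0.15497965  0.          0.          0.          0.        ] [[-0.905  0.297 -0.305  0.187]
 [-0.426 -0.66   0.619  0.86 ]
 [-0.017  0.69   0.724  1.081]
 [ 0.     0.     0.     1.   ]]
top [[605.71198559   0.         317.07560891]
 [  0.         605.71198559 242.14415347]
 [  0.           0.           1.        ]] [-0.03766992  0.          0.          0.          0.        ] [[-2.500e-02  9.850e-01 -1.740e-01  3.450e-01]
 [-1.000e+00 -2.400e-02  8.000e-03  1.000e-03]
 [ 4.000e-03  1.740e-01  9.850e-01  1.514e+00]
 [ 0.000e+00  0.000e+00  0.000e+00  1.000e+00]]
{'clock': 0.1, 'qpos': array([-1.41800079e+00,  2.76525257e-01,  1.50598405e+00,  2.28770193e-06,
        1.36073764e+00, -1.21006627e-01]), 'qd': array([-0.00025787, -0.00272943, -0.00226448, -0.000229  , -0.00215293,
        0.00059714]), 'effort': array([ 1.71119271e-03, -4.17699230e+01, -2.46404493e+01, -2.65147755e-04,
        5.82951237e-03, -9.33542992e-06]), 'position': array([ 0.15539592, -0.55311252,  0.2305389 ]), 'ee_rot': array([-8.27059211e-04,  9.90643367e-01,  1.36473569e-01, -1.20281123e-05]), 'contact_force': array([-0.55087418,  0.25390581,  0.85207848]), 'moment': array([-0.00430706, -0.0212175 ,  0.05328544]), 'gripper_force': 0.0, 'width': 0.08538775403708573} 0.0187
```

View pics/side0.png

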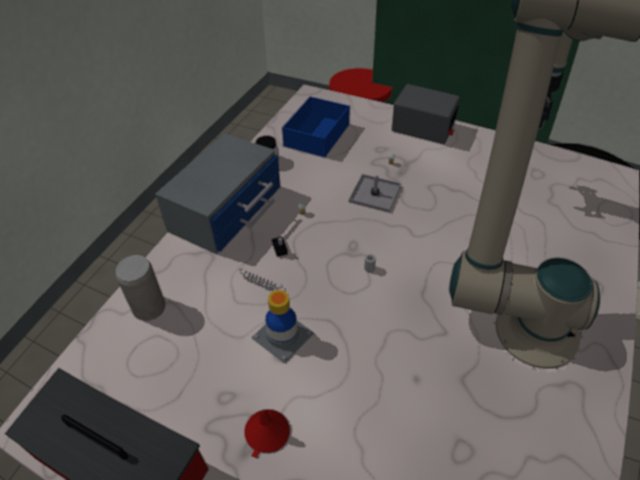

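View pics/top0.png

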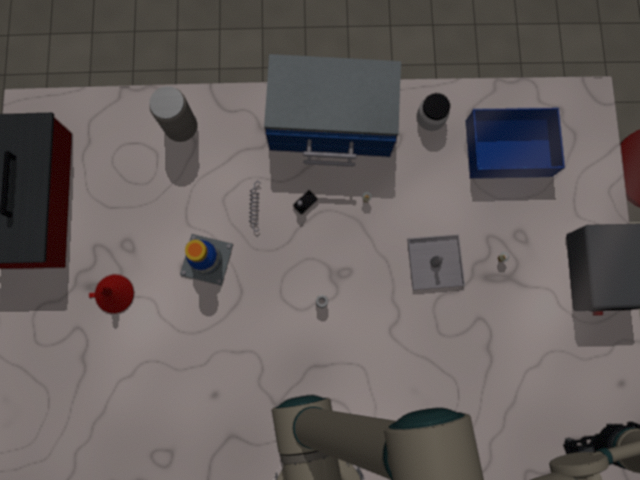

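The side view shows the spacer near (370,264), the post near (376,190) and the cap near (279,298). The top view has the same three near (321,302), (436,262) and (196,250), with the bulbs, spring, mirror mount and funnel well apart. Next I'll enlarge crops and compute clouds.

```bash
python3 - <<'E'
from h import *
tiles=[]
for n,cs in (('top',((321,302),(436,262),(200,254))),('side',((370,264),(376,188),(281,315)))):
    im=dict(np.load(f'pics/{n}0.npz')); W=cloud(im); r=[]
    for (u,v) in cs:
        c=im['color'][v-30:v+30,u-30:u+30,::-1]; r.append(cv2.resize(c,(260,260),interpolation=cv2.INTER_CUBIC))
        w=W[v-35:v+35,u-35:u+35].reshape(-1,3); w=w[np.isfinite(w[:,2])]
        print(n,u,v,'table z med',np.median(w[:,2]).round(4))
        for lo,hi in ((.008,.022),(.025,.037),(.038,.05),(.05,.08),(.1,.15),(.15,.158)):
            s=w[(w[:,2]>lo)&(w[:,2]<hi)]
            if len(s): print('  ',lo,hi,len(s),s.mean(0).round(4),s.min(0).round(3),s.max(0).round(3))
    tiles.append(np.hstack(r))
cv2.imwrite('pics/crop.png',np.vstack(tiles))
E
```

```text
top 321 302 table z med 0.0006
   0.008 0.022 62 [ 0.4715 -0.0202  0.0095] [ 0.385 -0.105  0.008] [0.542 0.067 0.018]
   0.025 0.037 7 [ 0.4535 -0.0165  0.0305] [ 0.445 -0.028  0.028] [ 0.468 -0.005  0.036]
   0.038 0.05 73 [ 0.4595 -0.0194  0.0447] [ 0.445 -0.032  0.04 ] [ 0.474 -0.005  0.05 ]
   0.05 0.08 4 [ 0.4563 -0.0216  0.0515] [ 0.447 -0.03   0.05 ] [ 0.471 -0.017  0.054]
top 436 262 table z med 0.0025
   0.008 0.022 640 [ 0.5551 -0.31    0.0124] [ 0.465 -0.401  0.008] [ 0.644 -0.221  0.022]
   0.025 0.037 10 [ 0.5522 -0.3031  0.0295] [ 0.547 -0.307  0.025] [ 0.566 -0.296  0.035]
   0.038 0.05 6 [ 0.5511 -0.3033  0.0445] [ 0.547 -0.306  0.04 ] [ 0.555 -0.301  0.05 ]
   0.05 0.08 28 [ 0.5518 -0.3059  0.069 ] [ 0.547 -0.313  0.051] [ 0.559 -0.301  0.079]
top 200 254 table z med 0.0032
   0.008 0.022 384 [0.5671 0.2608 0.0107] [0.5   0.197 0.008] [0.673 0.371 0.022]
   0.025 0.037 61 [0.5561 0.2487 0.0303] [0.534 0.229 0.025] [0.603 0.292 0.037]
   0.038 0.05 36 [0.5547 0.2447 0.0428] [0.537 0.23  0.038] [0.596 0.281 0.049]
   0.05 0.08 127 [0.5603 0.2479 0.0697] [0.537 0.23  0.
[... 691 characters left out ...]
  0.037]
   0.038 0.05 15 [ 0.5509 -0.3343  0.0437] [ 0.544 -0.474  0.038] [ 0.564 -0.294  0.05 ]
   0.05 0.08 26 [ 0.5485 -0.3021  0.0616] [ 0.543 -0.312  0.05 ] [ 0.556 -0.296  0.073]
side 281 315 table z med 0.001
   0.008 0.022 184 [0.599  0.2416 0.0146] [0.512 0.139 0.008] [0.73  0.324 0.022]
   0.025 0.037 122 [0.5559 0.2941 0.0295] [0.531 0.249 0.025] [0.606 0.313 0.037]
   0.038 0.05 85 [0.5561 0.2977 0.044 ] [0.534 0.264 0.038] [0.599 0.311 0.05 ]
   0.05 0.08 292 [0.5576 0.2923 0.0674] [0.534 0.237 0.05 ] [0.607 0.31  0.08 ]
   0.1 0.15 185 [0.5627 0.2838 0.1357] [0.547 0.249 0.1  ] [0.597 0.297 0.15 ]
   0.15 0.158 285 [0.5714 0.2715 0.1529] [0.548 0.246 0.15 ] [0.595 0.296 0.158]
```

View pics/crop.png

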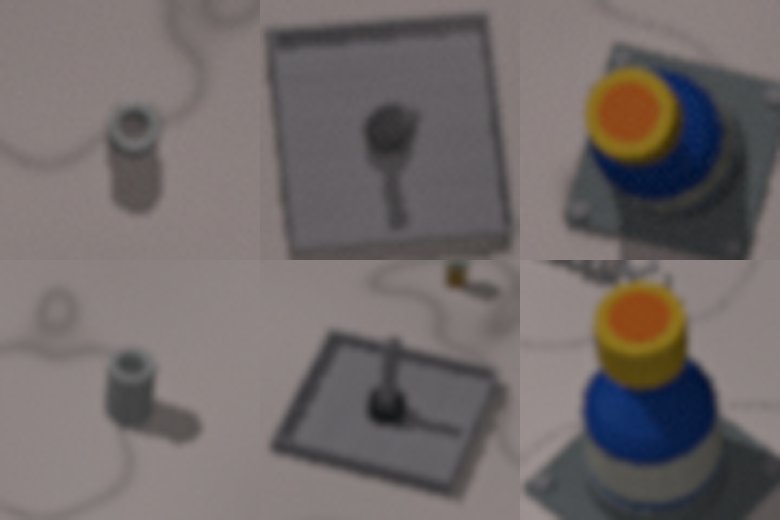

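In the crops, the spacer top is centred at (134,127) and (131,365). The post tip is at (393,340) in the side tile and the collar at (385,128) and (387,408). The cap disc is at (630,112) and (638,316). I'll intersect these rays with the known heights.

```bash
cat >> h.py <<'E'
def ray(im,u,v,z):
    n=cv2.undistortPoints(np.array([[[u,v]]],float),im['K'],np.array(im['dist'])).ravel()
    M=np.linalg.inv(im['camera_from_world']); o=M[:3,3]; d=M[:3,:3]@np.array([n[0],-n[1],-1]); return o+d*(z-o[2])/d[2]
E
python3 - <<'E'
from h import *
T=dict(np.load('pics/top0.npz'));S=dict(np.load('pics/side0.npz'))
cs={'top':((321,302),(436,262),(200,254)),'side':((370,264),(376,188),(281,315))}
def f(n,i,x,y,z,l):
    im=T if n=='top' else S; x-=260*i; y-=260*(n=='side'); c=cs[n][i]
    print(l,n,ray(im,(x+.5)/(260/60)-.5+c[0]-30,(y+.5)/(260/60)-.5+c[1]-30,z).round(4))
f('top',0,134,127,.045,'spacer');f('side',0,131,364,.045,'spacer')
f('top',1,412,115,.076,'tip');f('side',1,393,340,.076,'tip')
f('top',1,386,130,.018,'collar');f('side',1,387,402,.018,'collar')
f('top',1,389,134,.014,'tray')
f('top',2,631,112,.154,'cap');f('side',2,638,317,.154,'cap')
# colour blob of orange disc
for n,im in (('top',T),('side',S)):
    h=cv2.cvtColor(im['color'],cv2.COLOR_RGB2HSV); m=((h[...,0]<18)&(h[...,0]>7)&(h[...,1]>170)&(h[...,2]>110)).astype(np.uint8)
    k,l,st,ce=cv2.connectedComponentsWithStats(m); j=1+st[1:,4].argmax(); print(n,st[j],ce[j],ray(im,*ce[j],.154).round(4))
s=readout.get_state(); print(s['position'])
E
```

```text
spacer top [ 0.4595 -0.0189  0.045 ]
spacer side [ 0.4572 -0.0142  0.045 ]
tip top [ 0.5525 -0.3077  0.076 ]
tip side [ 0.5474 -0.2986  0.076 ]
collar top [ 0.5525 -0.3046  0.018 ]
collar side [ 0.5482 -0.2996  0.018 ]
tray top [ 0.5507 -0.307   0.014 ]
cap top [0.5748 0.267  0.154 ]
cap side [0.5713 0.2718 0.154 ]
top [188 243  14  14 157] [194.45859873 249.27388535] [0.5753 0.2688 0.154 ]
side [271 292  15  12 137] [277.89781022 297.59854015] [0.5714 0.2713 0.154 ]
[ 0.15539592 -0.55311252  0.2305389 ]
```

{"op": "send_rows", "data": {
  "xyz": [
    [0.025,0.0425,0],
    [0.025,0.0425,0],
    [0.025,0.0425,0],
    [0.025,0.0425,0],
    [0.025,0.0425,0],
    [0.025,0.0425,0],
    [0.025,0.0425,0],
    [0.025,0.0425,0],
    [0.025,0.0425,0],
    [0.025,0.0425,0],
    [0.025,0.0425,0],
    [0.025,0.0425,0]
  ],
  "delta_rot": [
    [0,0,0],
    [0,0,0],
    [0,0,0],
    [0,0,0],
    [0,0,0],
    [0,0,0],
    [0,0,0],
    [0,0,0],
    [0,0,0],
    [0,0,0],
    [0,0,0],
    [0,0,0]
  ],
  "gripper": 0.0854,
  "force": 30
}}

```text
clock: 1.3
position: [0.4559, -0.0416, 0.2312]
ee_rot: [0.0, 0.991, 0.137, -0.0]
contact_force: [0.5, -1.0, 0.8]
width: 0.0857
gripper_force: 0.0
```

{"op": "send_rows", "data": {
  "xyz": [
    [0.003,0.027,-0.03],
    [0,0,-0.03],
    [0,0,-0.04],
    [0,0,0],
    [0,0,0]
  ],
  "delta_rot": [
    [0,0,0],
    [0,0,0],
    [0,0,0],
    [0,0,0],
    [0,0,0]
  ]
}}

```text
clock: 1.8
position: [0.4582, -0.0166, 0.1313]
ee_rot: [-0.0, 0.991, 0.136, -0.001]
contact_force: [-0.5, -0.2, 1.6]
width: 0.0854
gripper_force: 0.0
```

{"op": "send_rows", "data": {
  "xyz": [
    [0,0,-0.036],
    [0,0,-0.04],
    [0,0,-0.03],
    [0,0,-0.01],
    [0,0,0]
  ],
  "delta_rot": [
    [0,0,0],
    [0,0,0],
    [0,0,0],
    [0,0,0],
    [0,0,0]
  ]
}}

```text
clock: 2.3
position: [0.4593, -0.017, 0.0158]
ee_rot: [0.0, 0.991, 0.136, 0.0]
contact_force: [0.1, 0.6, 0.7]
width: 0.0857
gripper_force: 0.0
```

{"op": "send_rows", "data": {
  "xyz": [
    [0,0,0],
    [0,0,0],
    [0,0,0],
    [0,0,0],
    [0,0,0],
    [0,0,0],
    [0,0,0],
    [0,0,0],
    [0,0,0],
    [0,0,0]
  ],
  "delta_rot": [
    [0,0,0],
    [0,0,0],
    [0,0,0],
    [0,0,0],
    [0,0,0],
    [0,0,0],
    [0,0,0],
    [0,0,0],
    [0,0,0],
    [0,0,0]
  ],
  "gripper": 0.02,
  "force": 30
}}

```text
clock: 3.3
position: [0.4593, -0.0167, 0.0164]
ee_rot: [0.0, 0.991, 0.137, 0.001]
contact_force: [-1.5, 0.5, 6.2]
width: 0.0287
gripper_force: 29.3
```

{"op": "send_rows", "data": {
  "xyz": [
    [0,0,0.02],
    [0,0,0.05],
    [0,0,0.05],
    [0.013,-0.041,0],
    [0.013,-0.041,0],
    [0.013,-0.041,0],
    [0.013,-0.041,0],
    [0.013,-0.041,0],
    [0.013,-0.041,0],
    [0.013,-0.04,0],
    [0,0,0],
    [0,0,0]
  ],
  "delta_rot": [
    [0,0,0],
    [0,0,0],
    [0,0,0],
    [0,0,0],
    [0,0,0],
    [0,0,0],
    [0,0,0],
    [0,0,0],
    [0,0,0],
    [0,0,0],
    [0,0,0],
    [0,0,0]
  ]
}}

```text
clock: 4.5
position: [0.5491, -0.3032, 0.1347]
ee_rot: [-0.001, 0.991, 0.136, -0.0]
contact_force: [0.1, -0.0, -0.8]
width: 0.029
gripper_force: 30.0
```

```bash
python3 - <<'E'
from h import *
T=shot('top','top1');S=shot('side','side1')
p=readout.get_state()['position']; print(p)
r=[]
for im in (T,S):
    u,v=proj(im,[.55,-.302,.10]).round().astype(int); print(u,v)
    for P in ([.55,-.3025,.076],[.55,-.3025,.018]): print(proj(im,P).round(1))
    r.append(cv2.resize(im['color'][v-30:v+30,u-30:u+30,::-1],(400,400),interpolation=cv2.INTER_CUBIC))
cv2.imwrite('pics/c2.png',np.hstack(r))
E
```

```text
[ 0.54876995 -0.3014181   0.13506323]
440 258
[438.6 259.2]
[433.9 262.6]
376 169
[375.9 175.1]
[374.7 189.6]
```

View pics/c2.png

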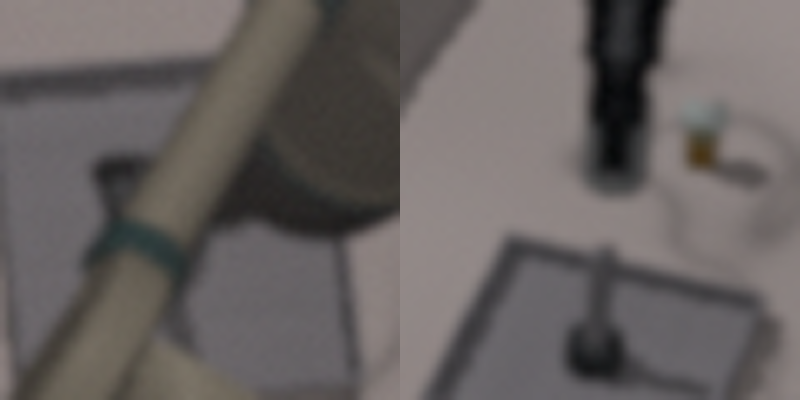

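```bash
python3 - <<'E'
from h import *
S0=dict(np.load('pics/side0.npz'));S=dict(np.load('pics/side1.npz'))
print('spacer bottom',ray(S,377.5,163.6,.119).round(4))
print('spacer by grasp-consistent', 'TCP .549,-.3025')
f=lambda u,v,a=S:((u+.5)/(400/60)-.5+346,(v+.5)/(400/60)-.5+139)
print('tip',ray(S,*f(205,247),.076),'collar',ray(S,*f(196,345),.018))
# depth of post vs spacer: camera axis coordinate for front surfaces
R=S['camera_from_world']
W=cloud(S)
for (a,b,c,d,l) in ((374,379,157,166,'spacer'),(374,378,178,186,'post')):
    w=W[c:d,a:d and b].reshape(-1,3); print(l); print(w[::3].round(3).tolist())
E
```

```text
spacer bottom [ 0.5487 -0.3042  0.119 ]
spacer by grasp-consistent TCP .549,-.3025
tip [ 0.5480622  -0.30063142  0.076     ] collar [ 0.54815234 -0.29989689  0.018     ]
spacer
[[0.545, -0.255, 0.18], [0.536, -0.255, 0.182], [0.55, -0.281, 0.156], [0.54, -0.277, 0.162], [0.545, -0.274, 0.159], [0.556, -0.291, 0.14], [0.54, -0.268, 0.161], [0.549, -0.28, 0.146], [0.537, -0.269, 0.157], [0.543, -0.271, 0.15], [0.554, -0.286, 0.133], [0.54, -0.271, 0.148], [0.546, -0.273, 0.141], [0.538, -0.276, 0.141], [0.545, -0.279, 0.133]]
post
[[0.576, -0.367, 0.006], [0.545, -0.3, 0.069], [0.547, -0.297, 0.066], [0.552, -0.302, 0.056], [0.554, -0.301, 0.052], [0.545, -0.303, 0.054], [0.548, -0.301, 0.051], [0.549, -0.297, 0.05], [0.553, -0.301, 0.041], [0.545, -0.305, 0.041], [0.548, -0.304, 0.036]]
```

The side crop shows the spacer at x≈613 directly above the post line (x≈611 extrapolated). The tray, the bulb and the rest are untouched. I'll lower in stages and watch the force.

{"op": "send_rows", "data": {
  "xyz": [
    [0.0005,0.001,-0.02],
    [0,0,-0.02],
    [0,0,-0.01],
    [0,0,-0.008],
    [0,0,-0.008],
    [0,0,0]
  ],
  "delta_rot": [
    [0,0,0],
    [0,0,0],
    [0,0,0],
    [0,0,0],
    [0,0,0],
    [0,0,0]
  ]
}}

```text
clock: 5.2
position: [0.5536, -0.2991, 0.0773]
ee_rot: [0.001, 0.991, 0.137, 0.005]
contact_force: [-2.1, 10.3, 32.5]
width: 0.0283
gripper_force: 32.3
```

{"op": "send_rows", "data": {
  "xyz": [
    [0,0,0.01],
    [0,0,0.02],
    [0,0,0.02],
    [0,0,0],
    [0,0,0]
  ],
  "delta_rot": [
    [0,0,0],
    [0,0,0],
    [0,0,0],
    [0,0,0],
    [0,0,0]
  ]
}}

```text
clock: 5.7
position: [0.5497, -0.3007, 0.1194]
ee_rot: [0.0, 0.991, 0.137, -0.0]
contact_force: [0.2, 0.0, -1.1]
width: 0.0284
gripper_force: 29.8
```

```bash
python3 - <<'E'
from h import *
S=shot('side','side2');T=shot('top','top2')
s=readout.get_state(); print(s['position'],s['ee_rot'],s['contact_force'],s['width'])
r=[]
for im,(u,v) in ((S,(376,169)),):
    r.append(cv2.resize(im['color'][v-30:v+30,u-30:u+30,::-1],(600,600),interpolation=cv2.INTER_CUBIC))
cv2.imwrite('pics/c3.png',np.hstack(r))
E
```

```text
[ 0.5490837  -0.30060788  0.11807421] [-8.30173273e-04  9.90610236e-01  1.36710499e-01 -9.54480166e-04] [-0.07309136 -0.13724893 -0.8204135 ] 0.02857149809980462
```

View pics/c3.png

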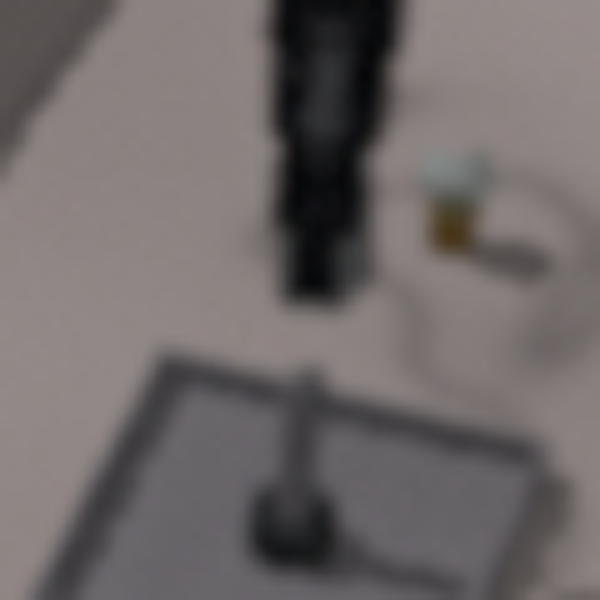

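```bash
python3 - <<'E'
from h import *
r=[]
for f,tcp,zb in (('side1',[.549,-.3025,.135],.119),('side2',[.5495,-.301,.1185],.1165)):
    im=dict(np.load(f'pics/{f}.npz'))
    c=im['color'][139:199,346:406,::-1]; c=np.clip((c.astype(float)-20)*1.5,0,255).astype(np.uint8)
    c=cv2.resize(c,(400,400),interpolation=cv2.INTER_CUBIC); d=c.copy()
    f=lambda P:tuple(int(round(x)) for x in ((proj(im,P)-[346,139]+.5)*400/60-.5))
    for R,z,xy,col in ((.015,zb,tcp[:2],(0,255,255)),(.006,.070,(.55,-.3025),(0,255,0)),(.014,.018,(.55,-.3025),(0,255,0))):
        pts=np.array([f([xy[0]+R*np.cos(t),xy[1]+R*np.sin(t),z]) for t in np.linspace(0,6.3,40)]); cv2.polylines(d,[pts],True,col,1)
    cv2.circle(d,f(tcp),3,(0,0,255),-1); print(f(tcp))
    r.append(np.vstack([c[0:300],d[0:300]]))
cv2.imwrite('pics/c4.png',np.hstack(r))
E
```

```text
(213, 140)
(208, 171)
```

View pics/c4.png

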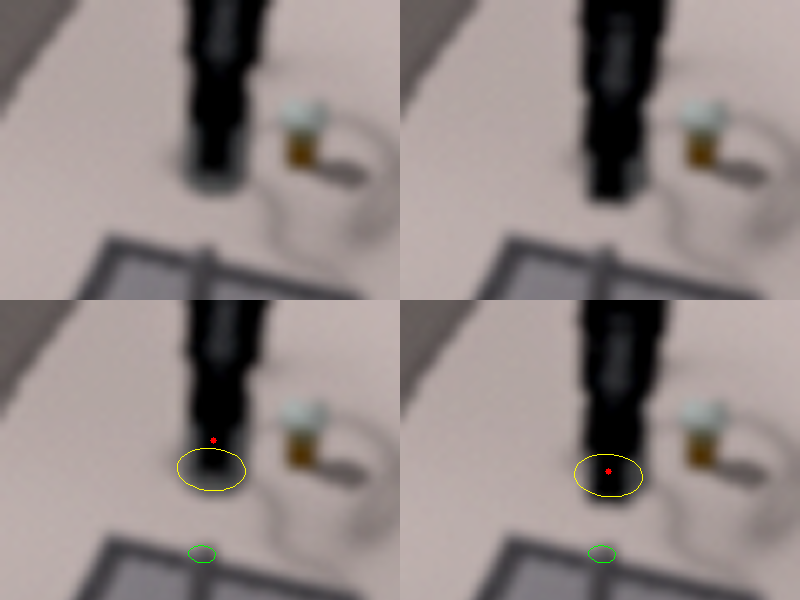

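The left tile shows the spacer before contact, centred over the post. The right tile shows it pushed up flush with the fingertips after hitting the post tip. I'll set it down on free ledge, check it and both camera biases there, and regrasp.

{"op": "send_rows", "data": {
  "xyz": [
    [-0.037,0.034,0],
    [-0.037,0.034,0],
    [-0.036,0.034,0],
    [0,0,-0.04],
    [0,0,-0.04],
    [0,0,-0.02],
    [0,0,-0.005],
    [0,0,0],
    [0,0,0]
  ],
  "delta_rot": [
    [0,0,0],
    [0,0,0],
    [0,0,0],
    [0,0,0],
    [0,0,0],
    [0,0,0],
    [0,0,0],
    [0,0,0],
    [0,0,0]
  ]
}}

```text
clock: 6.7
position: [0.441, -0.2004, 0.0148]
ee_rot: [0.0, 0.991, 0.136, 0.0]
contact_force: [0.3, 0.1, 0.9]
width: 0.0284
gripper_force: 30.0
```

{"op": "send_rows", "data": {
  "xyz": [
    [0,0,-0.005],
    [0,0,-0.004],
    [0,0,0]
  ],
  "delta_rot": [
    [0,0,0],
    [0,0,0],
    [0,0,0]
  ]
}}

```text
clock: 7.0
position: [0.4402, -0.1999, 0.0053]
ee_rot: [-0.0, 0.991, 0.136, -0.0]
contact_force: [0.1, 0.2, -0.7]
width: 0.0288
gripper_force: 30.0
```

{"op": "send_rows", "data": {
  "xyz": [
    [0,0,-0.003],
    [0,0,0],
    [0,0,0]
  ],
  "delta_rot": [
    [0,0,0],
    [0,0,0],
    [0,0,0]
  ]
}}

```text
clock: 7.3
position: [0.4406, -0.2003, 0.0036]
ee_rot: [0.001, 0.991, 0.137, 0.0]
contact_force: [-3.2, 0.7, 9.2]
width: 0.0285
gripper_force: 31.3
```

```bash
python3 - <<'E'
from h import *
S=shot('side','side3')
s=readout.get_state(); print(s['position'],s['contact_force'])
u,v=proj(S,[.44,-.2,.03]).round().astype(int); print(u,v)
c=S['color'][v-25:v+25,u-30:u+30,::-1]; c=np.clip((c.astype(float)-10)*1.6,0,255).astype(np.uint8)
cv2.imwrite('pics/c5.png',cv2.resize(c,(720,600),interpolation=cv2.INTER_CUBIC))
E
```

```text
[ 0.4405881  -0.20025328  0.00356883] [-1.87058975  1.03539616 10.04285915]
398 218
```

View pics/c5.png

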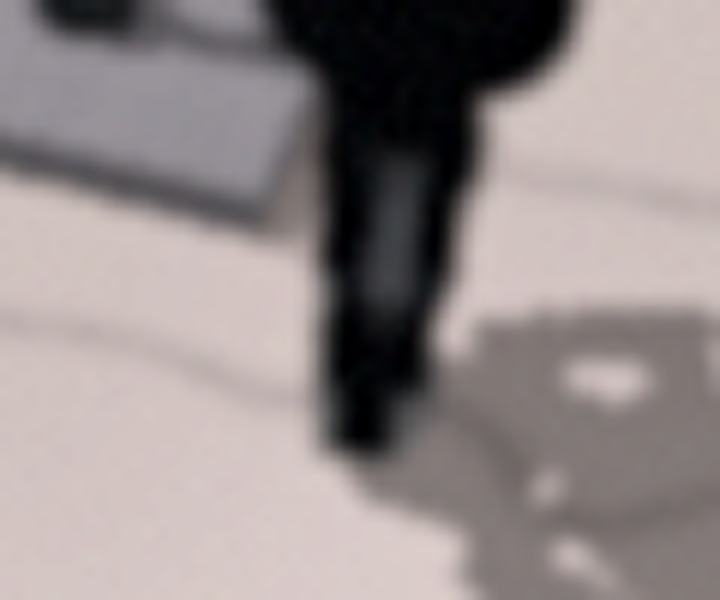

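{"op": "send_rows", "data": {
  "xyz": [
    [0,0,0],
    [0,0,0],
    [0,0,0],
    [0,0,0],
    [0,0,0],
    [0,0,0]
  ],
  "delta_rot": [
    [0,0,0],
    [0,0,0],
    [0,0,0],
    [0,0,0],
    [0,0,0],
    [0,0,0]
  ],
  "gripper": 0.05,
  "force": 20
}}

```text
clock: 7.95
position: [0.4403, -0.1999, 0.0022]
ee_rot: [-0.0, 0.991, 0.136, -0.0]
contact_force: [0.4, 0.6, -0.7]
width: 0.0499
gripper_force: 0.0
```

{"op": "send_rows", "data": {
  "xyz": [
    [0,0,0.02],
    [0,0,0.04],
    [0,0,0.05],
    [-0.02,0.04,0.02],
    [-0.02,0.045,0],
    [-0.02,0.045,0],
    [-0.01,0.045,0],
    [0,0.045,0],
    [0,0,0]
  ],
  "delta_rot": [
    [0,0,0],
    [0,0,0],
    [0,0,0],
    [0,0,0],
    [0,0,0],
    [0,0,0],
    [0,0,0],
    [0,0,0],
    [0,0,0]
  ]
}}

```text
clock: 8.85
position: [0.3688, 0.0248, 0.1324]
ee_rot: [-0.001, 0.99, 0.14, 0.0]
contact_force: [0.0, 0.0, -0.5]
width: 0.05
gripper_force: 0.0
```

```bash
python3 - <<'E'
from h import *
S=shot('side','side4');T=shot('top','top4')
print(readout.get_state()['position'])
r=[]
for im in (T,S):
  for P,z in (([.44,-.2,.03],0),([.55,-.3025,.03],0)):
    u,v=proj(im,P).round().astype(int); print(u,v)
    c=im['color'][v-25:v+25,u-25:u+25,::-1]; c=np.clip((c.astype(float)-10)*1.6,0,255).astype(np.uint8)
    r.append(cv2.resize(c,(300,300),interpolation=cv2.INTER_CUBIC))
cv2.imwrite('pics/c6.png',np.vstack([np.hstack(r[:2]),np.hstack(r[2:])]))
E
```

```text
[0.37025929 0.02088164 0.13246245]
396 308
435 262
398 218
375 187
```

View pics/c6.png

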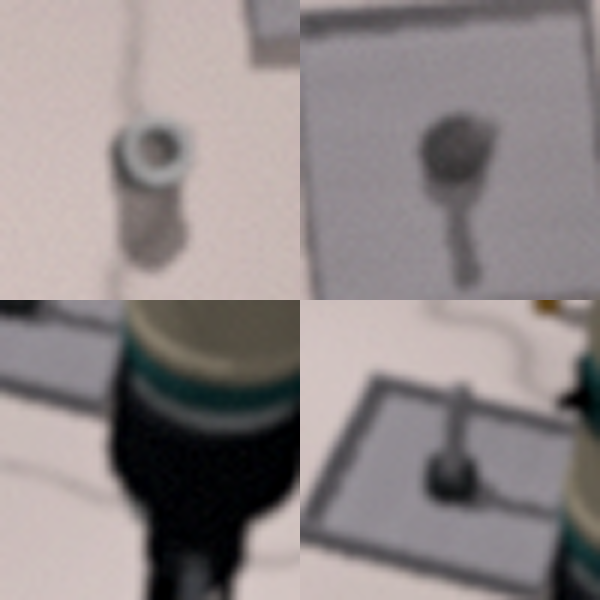

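```bash
python3 - <<'E'
from h import *
T=dict(np.load('pics/top4.npz'));S=dict(np.load('pics/side4.npz'))
print('spacer top',ray(T,396.6,308.1,.045).round(4))
print('tip top',ray(T,440.2,257.4,.074).round(4),'collar',ray(T,435-25+157.5/6-.5,262-25+150.5/6-.5,.018).round(4))
print('tip side',ray(S,376.1,176.4,.076).round(4),'collar side',ray(S,375-25+151.5/6-.5,187-25+175/6-.5,.018).round(4))
# template-ish: bright ring centroid & dark collar centroid
W=cloud(T)
g=cv2.GaussianBlur(cv2.cvtColor(T['color'],cv2.COLOR_RGB2GRAY),(0,0),.7)
for n,(u,v),sl in (('spacer',(397,308),(.038,.052)),):
    w=W[v-10:v+10,u-10:u+10].reshape(-1,3); s=w[(w[:,2]>sl[0])&(w[:,2]<sl[1])]; print(n,len(s),s.mean(0).round(4),(s.min(0)+s.max(0))/2)
# collar dark blob
v,u=262,435
c=g[v-12:v+13,u-12:u+13]; m=c<c.min()+25
ys,xs=np.nonzero(m); print(m.sum(),c.min(),xs.mean()+u-12,ys.mean()+v-12, xs.min()+u-12,xs.max()+u-12,ys.min()+v-12,ys.max()+v-12)
print(g[v-9:v+10,u-9:u+12])
E
```

```text
spacer top [ 0.4375 -0.2001  0.045 ]
tip top [ 0.5547 -0.3071  0.074 ] collar [ 0.5525 -0.3072  0.018 ]
tip side [ 0.5474 -0.297   0.076 ] collar side [ 0.5482 -0.2981  0.018 ]
spacer 78 [ 0.4373 -0.2007  0.0443] [ 0.43792989 -0.20024475  0.04485393]
117 46 435.4786324786325 262.6837606837607 430 441 257 269
[[ 99  99  99  99 100 100  99  99  99  99  99  99  99  99  99  99  99  99
   99  99  99]
 [ 99  99 100 100 100 100  99  98  98  97  96  96  97  98  99  99  99 100
  100  99 100]
 [100 100 100 100 100  99  97  95  91  89  87  88  90  93  96  97  98 100
  100 100 100]
 [100 100 100 100  99  96  91  84  78  74  73  75  80  85  89  91  94  97
  100 100 100]
 [101 100 100  99  96  89  80  70  64  61  61  64  70  76  80  84  88  94
   98 100 100]
 [101 100  99  96  89  77  67  59  55  56  58  60  65  69  73  77  83  91
   97 100 100]
 [100 100  98  92  80  66  57  54  53  55  56  58  61  64  68  72  80  91
   97  99 100]
 [100  99  97  89  74  59  53  52  54  55  55  56  59  61  63  69  81  92
   98  99  99]
 [100 100  96  86  69  56  52  52  53  55  55  55  56  57  59  68  81  93
   9
[... 201 characters left out ...]
8  91  75  59  51  49  48  47  47  47  49  53  63  78  91  97
   98  98  98]
 [ 99  99  98  93  79  62  52  48  46  46  46  46  49  56  68  83  93  97
   98  99  98]
 [ 99  99  99  94  82  67  56  51  49  48  48  50  54  61  72  86  95  98
   98  98  98]
 [ 99  99  99  94  85  72  64  58  56  55  56  58  62  67  77  89  96  98
   99  98  98]
 [100 100  99  96  87  77  70  66  64  64  65  67  68  73  83  92  98 100
   99  99  99]
 [100 100 100  98  92  83  76  72  69  69  70  70  72  78  88  96  99 100
  100 100  99]
 [100 101 101  99  96  90  83  77  73  71  71  72  76  83  92  97  99  99
   99  99  98]
 [100 100 101 100  98  96  91  85  78  73  72  74  81  89  95  99 100  99
   99  99  98]]
```

The top tile shows the spacer standing upright at (156,153). The top camera agrees with the known release point in y. That puts the post at about (0.5527, -0.307), some 5.5 mm from where I aimed. I'll regrasp and use the top camera difference.

{"op": "send_rows", "data": {
  "xyz": [
    [0.0136,-0.0441,0],
    [0.0136,-0.0441,0],
    [0.0136,-0.0441,0],
    [0.0136,-0.0441,0],
    [0.0136,-0.0441,0],
    [0,0,0],
    [0,0,-0.03],
    [0,0,-0.04],
    [0,0,-0.03],
    [0,0,-0.015],
    [0,0,0],
    [0,0,0]
  ],
  "delta_rot": [
    [0,0,0],
    [0,0,0],
    [0,0,0],
    [0,0,0],
    [0,0,0],
    [0,0,0],
    [0,0,0],
    [0,0,0],
    [0,0,0],
    [0,0,0],
    [0,0,0],
    [0,0,0]
  ],
  "gripper": 0.0854,
  "force": 30
}}

```text
clock: 10.15
position: [0.4381, -0.2014, 0.0174]
ee_rot: [-0.0, 0.991, 0.136, -0.0]
contact_force: [-0.4, 0.4, -0.2]
width: 0.0852
gripper_force: 0.0
```

{"op": "send_rows", "data": {
  "xyz": [
    [0,0,0],
    [0,0,0],
    [0,0,0],
    [0,0,0],
    [0,0,0],
    [0,0,0],
    [0,0,0],
    [0,0,0],
    [0,0,0]
  ],
  "delta_rot": [
    [0,0,0],
    [0,0,0],
    [0,0,0],
    [0,0,0],
    [0,0,0],
    [0,0,0],
    [0,0,0],
    [0,0,0],
    [0,0,0]
  ],
  "gripper": 0.02
}}

```text
clock: 11.05
position: [0.4387, -0.2006, 0.018]
ee_rot: [0.0, 0.991, 0.137, 0.0]
contact_force: [-0.8, 0.5, 6.2]
width: 0.0281
gripper_force: 30.6
```

{"op": "send_rows", "data": {
  "xyz": [
    [0,0,0.02],
    [0,0,0.05],
    [0,0,0.05],
    [0.029,-0.027,0],
    [0.029,-0.027,0],
    [0.029,-0.027,0],
    [0.028,-0.026,0],
    [0,0,0],
    [0,0,-0.03],
    [0,0,-0.015],
    [0,0,0],
    [0,0,0]
  ],
  "delta_rot": [
    [0,0,0],
    [0,0,0],
    [0,0,0],
    [0,0,0],
    [0,0,0],
    [0,0,0],
    [0,0,0],
    [0,0,0],
    [0,0,0],
    [0,0,0],
    [0,0,0],
    [0,0,0]
  ]
}}

```text
clock: 12.25
position: [0.5528, -0.3069, 0.0923]
ee_rot: [-0.0, 0.991, 0.137, -0.0]
contact_force: [-0.2, 0.3, -0.6]
width: 0.0281
gripper_force: 30.0
```

{"op": "send_rows", "data": {
  "xyz": [
    [0,0,-0.003],
    [0,0,-0.003],
    [0,0,0]
  ],
  "delta_rot": [
    [0,0,0],
    [0,0,0],
    [0,0,0]
  ]
}}

```text
clock: 12.55
position: [0.5532, -0.3073, 0.0866]
ee_rot: [0.0, 0.991, 0.137, 0.0]
contact_force: [-0.4, -0.0, -0.8]
width: 0.0281
gripper_force: 30.0
```

{"op": "send_rows", "data": {
  "xyz": [
    [0,0,-0.002],
    [0,0,-0.002],
    [0,0,0]
  ],
  "delta_rot": [
    [0,0,0],
    [0,0,0],
    [0,0,0]
  ]
}}

```text
clock: 12.85
position: [0.5532, -0.3073, 0.082]
ee_rot: [-0.0, 0.991, 0.136, -0.0]
contact_force: [-0.2, 0.1, -1.0]
width: 0.0285
gripper_force: 30.0
```

{"op": "send_rows", "data": {
  "xyz": [
    [0,0,-0.005],
    [0,0,-0.01],
    [0,0,-0.01],
    [0,0,-0.01],
    [0,0,-0.005],
    [0,0,0],
    [0,0,0]
  ],
  "delta_rot": [
    [0,0,0],
    [0,0,0],
    [0,0,0],
    [0,0,0],
    [0,0,0],
    [0,0,0],
    [0,0,0]
  ]
}}

```text
clock: 13.55
position: [0.5535, -0.3075, 0.0422]
ee_rot: [0.0, 0.991, 0.136, -0.0]
contact_force: [-0.2, -0.2, 1.0]
width: 0.0281
gripper_force: 30.0
```

{"op": "send_rows", "data": {
  "xyz": [
    [0,0,-0.003],
    [0,0,-0.003],
    [0,0,0],
    [0,0,0]
  ],
  "delta_rot": [
    [0,0,0],
    [0,0,0],
    [0,0,0],
    [0,0,0]
  ]
}}

```text
clock: 13.95
position: [0.5533, -0.3074, 0.0364]
ee_rot: [0.0, 0.991, 0.136, 0.0]
contact_force: [-0.3, 0.3, 0.1]
width: 0.0285
gripper_force: 30.1
```

Nearly on the seat. I'll lower the last bit until it touches, then release.

{"op": "send_rows", "data": {
  "xyz": [
    [0,0,-0.0015],
    [0,0,-0.0015],
    [0,0,0]
  ],
  "delta_rot": [
    [0,0,0],
    [0,0,0],
    [0,0,0]
  ]
}}

```text
clock: 14.25
position: [0.5535, -0.3076, 0.036]
ee_rot: [0.001, 0.991, 0.137, 0.0]
contact_force: [-3.6, 2.1, 12.7]
width: 0.0284
gripper_force: 31.6
```

{"op": "send_rows", "data": {
  "xyz": [
    [0,0,0],
    [0,0,0],
    [0,0,0],
    [0,0,0],
    [0,0,0],
    [0,0,0],
    [0,0,0],
    [0,0,0],
    [0,0,0]
  ],
  "delta_rot": [
    [0,0,0],
    [0,0,0],
    [0,0,0],
    [0,0,0],
    [0,0,0],
    [0,0,0],
    [0,0,0],
    [0,0,0],
    [0,0,0]
  ],
  "gripper": 0.06
}}

```text
clock: 15.15
position: [0.5533, -0.3074, 0.0333]
ee_rot: [0.0, 0.991, 0.136, -0.0]
contact_force: [0.3, 0.9, 0.2]
width: 0.0598
gripper_force: 0.0
```

{"op": "send_rows", "data": {
  "xyz": [
    [0,0,0.03],
    [0,0,0.05],
    [0,0,0.05],
    [0,0,0.05],
    [0,0.045,0.03],
    [0,0.05,0],
    [0,0.05,0],
    [0,0.05,0],
    [0,0.05,0],
    [0,0,0]
  ],
  "delta_rot": [
    [0,0,0],
    [0,0,0],
    [0,0,0],
    [0,0,0],
    [0,0,0],
    [0,0,0],
    [0,0,0],
    [0,0,0],
    [0,0,0],
    [0,0,0]
  ]
}}

```text
clock: 16.15
position: [0.5525, -0.0596, 0.2415]
ee_rot: [-0.002, 0.99, 0.14, 0.0]
contact_force: [-0.2, 0.4, -0.8]
width: 0.06
gripper_force: 0.0
```

```bash
python3 - <<'E'
from h import *
S=shot('side','side5');T=shot('top','top5')
print(readout.get_state()['position'])
r=[]
for im in (T,S):
    u,v=proj(im,[.5527,-.307,.04]).round().astype(int); print(u,v)
    W=cloud(im)[v-12:v+12,u-12:u+12].reshape(-1,3); s=W[(W[:,2]>.053)&(W[:,2]<.068)]; print(len(s),s.mean(0))
    c=im['color'][v-25:v+25,u-25:u+25,::-1]; c=np.clip((c.astype(float)-10)*1.6,0,255).astype(np.uint8)
    r.append(cv2.resize(c,(400,400),interpolation=cv2.INTER_CUBIC))
cv2.imwrite('pics/c7.png',np.hstack(r))
E
```

```text
[ 0.55325165 -0.0647534   0.24132469]
437 260
94 [ 0.5521471  -0.30548174  0.06223443]
375 183
54 [ 0.54880562 -0.29994019  0.05902788]
```

View pics/c7.png

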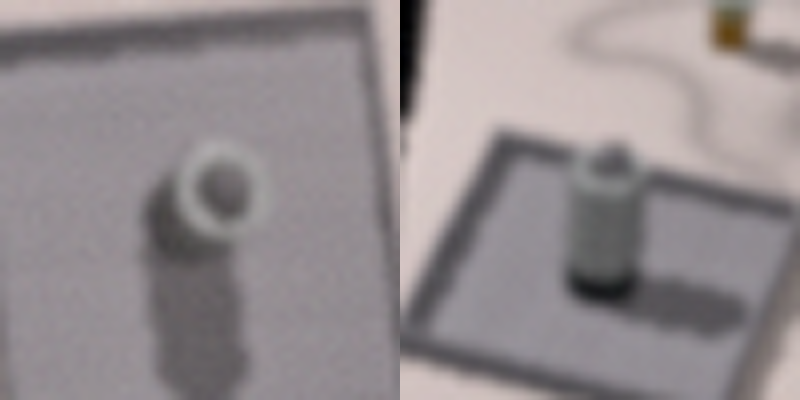

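The spacer sits down on its collar: top z is about 0.062, the post tip shows inside it, and it is upright in both tiles. Now the cap, at about (0.575, 0.268).

{"op": "send_rows", "data": {
  "xyz": [
    [0.0028,0.0415,0],
    [0.0028,0.0415,0],
    [0.0028,0.0415,0],
    [0.0028,0.0415,0],
    [0.0028,0.0415,0],
    [0.0028,0.0415,0],
    [0.0028,0.0415,0],
    [0.0024,0.0415,0],
    [0,0,0],
    [0,0,-0.03],
    [0,0,0],
    [0,0,0]
  ],
  "delta_rot": [
    [0,0,0],
    [0,0,0],
    [0,0,0],
    [0,0,0],
    [0,0,0],
    [0,0,0],
    [0,0,0],
    [0,0,0],
    [0,0,0],
    [0,0,0],
    [0,0,0],
    [0,0,0]
  ],
  "gripper": 0.0854,
  "force": 70
}}

```text
clock: 17.45
position: [0.5756, 0.2644, 0.2106]
ee_rot: [0.001, 0.991, 0.136, -0.001]
contact_force: [0.9, 0.6, 1.1]
width: 0.0854
gripper_force: 0.0
```

{"op": "send_rows", "data": {
  "xyz": [
    [0,0,-0.03],
    [0,0,-0.03],
    [0,0,-0.025],
    [0,0,-0.007],
    [0,0,0],
    [0,0,0]
  ],
  "delta_rot": [
    [0,0,0],
    [0,0,0],
    [0,0,0],
    [0,0,0],
    [0,0,0],
    [0,0,0]
  ]
}}

```text
clock: 18.05
position: [0.5768, 0.2661, 0.1209]
ee_rot: [-0.0, 0.991, 0.136, 0.002]
contact_force: [-0.1, -0.7, 0.9]
width: 0.0853
gripper_force: 0.0
```

{"op": "send_rows", "data": {
  "xyz": [
    [-0.001,0.0015,-0.002],
    [0,0,0],
    [0,0,0],
    [0,0,0]
  ],
  "delta_rot": [
    [0,0,0],
    [0,0,0],
    [0,0,0],
    [0,0,0]
  ]
}}

```text
clock: 18.45
position: [0.5745, 0.2678, 0.1175]
ee_rot: [-0.0, 0.991, 0.137, 0.0]
contact_force: [0.1, -0.2, -0.6]
width: 0.0856
gripper_force: 0.0
```

{"op": "send_rows", "data": {
  "xyz": [
    [0,0,0],
    [0,0,0],
    [0,0,0],
    [0,0,0],
    [0,0,0],
    [0,0,0],
    [0,0,0],
    [0,0,0]
  ],
  "delta_rot": [
    [0,0,0],
    [0,0,0],
    [0,0,0],
    [0,0,0],
    [0,0,0],
    [0,0,0],
    [0,0,0],
    [0,0,0]
  ],
  "gripper": 0.035,
  "force": 70
}}

```text
clock: 19.25
position: [0.5744, 0.2677, 0.1173]
ee_rot: [-0.0, 0.991, 0.136, 0.0]
contact_force: [-1.7, -1.4, 4.3]
width: 0.0468
gripper_force: 71.4
```

{"op": "send_rows", "data": {
  "xyz": [
    [0,0,-0.003],
    [0,0,-0.003],
    [0,0,-0.003],
    [0,0,-0.002],
    [0,0,0],
    [0,0,0]
  ],
  "delta_rot": [
    [0,0,0],
    [0,0,0],
    [0,0,0],
    [0,0,0],
    [0,0,0],
    [0,0,0]
  ]
}}

```text
clock: 19.85
position: [0.5746, 0.2678, 0.1074]
ee_rot: [-0.0, 0.991, 0.136, 0.001]
contact_force: [-2.0, -1.1, 10.9]
width: 0.0471
gripper_force: 72.1
```

{"op": "send_rows", "data": {
  "xyz": [
    [0,0,0],
    [0,0,0],
    [0,0,0],
    [0,0,0],
    [0,0,0],
    [0,0,0],
    [0,0,0]
  ],
  "delta_rot": [
    [0,0,5],
    [0,0,6],
    [0,0,6],
    [0,0,6],
    [0,0,6],
    [0,0,0],
    [0,0,0]
  ]
}}

```text
clock: 20.55
position: [0.5758, 0.2685, 0.1075]
ee_rot: [-0.0, 0.925, 0.38, 0.002]
contact_force: [-0.4, 0.8, 9.1]
width: 0.0473
gripper_force: 72.0
```

{"op": "send_rows", "data": {
  "xyz": [
    [0,0,0],
    [0,0,0],
    [0,0,0],
    [0,0,0],
    [0,0,0],
    [0,0,0],
    [0,0,0],
    [0,0,0],
    [0,0,0],
    [0,0,0],
    [0,0,0]
  ],
  "delta_rot": [
    [0,0,6],
    [0,0,6],
    [0,0,6],
    [0,0,6],
    [0,0,6],
    [0,0,6],
    [0,0,6],
    [0,0,6],
    [0,0,6],
    [0,0,0],
    [0,0,0]
  ]
}}

```text
clock: 21.65
position: [0.5757, 0.2685, 0.1075]
ee_rot: [0.001, 0.652, 0.759, 0.002]
contact_force: [-0.4, 1.1, 9.3]
width: 0.0472
gripper_force: 72.0
```

```bash
python3 - <<'E'
from h import *
s=readout.get_state(); print(s['moment'],s['contact_force'],s['position'],s['ee_rot'])
S=shot('side','side6')
u,v=proj(S,[.575,.268,.13]).round().astype(int)
c=S['color'][v-30:v+30,u-30:u+30,::-1]; c=np.clip((c.astype(float)-10)*1.6,0,255).astype(np.uint8)
cv2.imwrite('pics/c8.png',cv2.resize(c,(480,480),interpolation=cv2.INTER_CUBIC))
E
```

```text
[ 0.1191018   0.12253655 -0.01471664] [-0.43372587  1.14637949  9.34564798] [0.57569839 0.26853013 0.10748895] [0.00076575 0.65153169 0.75861856 0.00193863]
```

{"op": "send_rows", "data": {
  "xyz": [
    [0,0,0.005],
    [0,0,0.01],
    [0,0,0.01],
    [0,0,0],
    [0,0,0]
  ],
  "delta_rot": [
    [0,0,0],
    [0,0,0],
    [0,0,0],
    [0,0,0],
    [0,0,0]
  ]
}}

```text
clock: 22.2
position: [0.574, 0.2674, 0.1307]
ee_rot: [-0.0, 0.652, 0.759, -0.0]
contact_force: [-0.3, 0.8, 0.4]
width: 0.047
gripper_force: 71.7
```

{"op": "send_rows", "data": {
  "xyz": [
    [0,0,0.01],
    [0,0,0.015],
    [0,0,0.015],
    [0,0,0.015],
    [0,0,0.008],
    [0,0,0],
    [0,0,0],
    [0,0,0],
    [0,0,0],
    [0,0,0]
  ],
  "delta_rot": [
    [0,0,0],
    [0,0,0],
    [0,0,0],
    [0,0,0],
    [0,0,0],
    [0,0,0],
    [0,0,0],
    [0,0,0],
    [0,0,0],
    [0,0,0]
  ]
}}

```text
clock: 23.2
position: [0.5741, 0.2675, 0.1934]
ee_rot: [-0.0, 0.652, 0.759, -0.0]
contact_force: [0.6, -0.1, -1.3]
width: 0.047
gripper_force: 71.7
```

```bash
python3 - <<'E'
from h import *
S=shot('side','side7');T=shot('top','top7')
s=readout.get_state(); print(s['position'],s['gripper_force'],s['qd'].round(3))
a=cv2.resize(S['color'][110:430,200:440,::-1],(450,600),interpolation=cv2.INTER_CUBIC)
cv2.imwrite('pics/c9.png',np.clip((a.astype(float)-5)*1.5,0,255))
E
```

```text
[0.57423122 0.26761058 0.19369921] 71.6953632608056 [-0.001 -0.002 -0.004 -0.     0.002 -0.   ][ WARN:0@4.093] global loadsave.cpp:1063 imwrite_ Unsupported depth image for selected encoder is fallbacked to CV_8U.
```

View pics/c9.png

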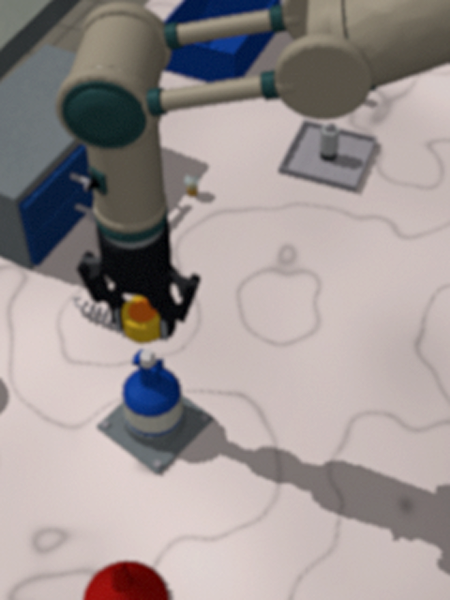

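The cap (145,318) is held level and clear above the open neck with its white plug (148,360), the spacer is on its post (329,140), and the bystanders in view look undisturbed.

```bash
python3 -c "
from rig import order; print(order.sign_off())"
```

```text
the job is handed in; nothing more can be done
None
```

I handed the job in at about 23 s: the spacer is seated on its post and let go, and the freed cap is held level about 5 cm above the bottle mouth. The hand-in call returned no verdict. My first try at the post missed by about 5 mm, so I set the spacer down on the ledge and regrasped it before threading it.

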